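# Confirm three picks at the dispensing stations

## Robot

A 6-joint arm with a two-finger parallel gripper is mounted at the origin on a cart in front of the work surface, level with it; the furniture and walls round the work are solid. World frame = base frame: x ahead of the robot, y to its left, z up, the work surface at z = 0. Lengths are in m, angles in rad, forces in N, time in s.
With the tool pointing down it reaches from about 0.35 to 0.775 m from the base axis. Payload 5.5 kg.
Tool frame: the origin (TCP) lies where the fingers leave the gripper's body, on its centre line; the fingertips stand env.tip_reach ahead of it and the grasp point (between the pads) lies 54 mm ahead of it (env.tip_reach is the distance from the TCP to the fingertips, in m); z points along the fingers, y is the line along which they close (so a half turn about z gives the same grasp; the last joint's range is limited). The gripper opens to 85 mm and grips with 20 to 120 N. Pads are 22 mm wide; open, the fingers measure 114 mm over their backs; the gripper's body (76 mm by 85 mm) begins 54 mm behind the grasp point. The pads swing forward as they close: fully open they stand 13 mm farther back than shut.
Start: joints at [1.077, 0.313, 0.046, 1.304, 0, 1.431], TCP at [0.199, 0.539, 0.304] pointing down, gripper open.
Joint ranges: [-2.76, 2.76], [-0.86, 1.69], [-1.03, 1.26], [-2.2, 2.34], [-1.47, 1.5], [-3.14, 3.14]. Speed limits (rad/s): [2.57, 2.57, 3.14, 3.14, 3.14, 3.14].

## Interface

Orientations are given as a unit quaternion [w, x, y, z].
In Python, from workcell import status, optics, hand_in, env gives the robot as it stands.
- The arm moves only by the shell command python3 -m handwheel 'ROWS' [FORCE]. ROWS is a JSON object whose one key "deltas" holds a list of rows, each a list of 5 numbers: the opening, from -1 (shut) to 1 (fully open), then the shift along the tool's x, y, z in units of 40 mm (1.0 is 40 mm), then the turn about the tool's z in units of 10 degrees (1.0 is 10 degrees). In form: {"deltas": [[jaw, x, y, z, roll], ...]}. A call has 1 to 20 rows; each row shifts and turns the commanded pose from where the row before left it, along the tool's axes as they then stand; what a row does not reach is not made up. A row lasts 1/8 s, in which the tool goes at most 62.5 mm and 10.7 degrees, less where a joint would pass 70% of its speed; a pose out of reach is approached as far as the arm can. A call is refused whole if a number of a shift passes 1 or a number of a turn 1, either way. A call with a gripper value outside its range is refused whole. The fingers move at their own pace and stop on an object; FORCE is the grip in N (left out, the last holds). Time passes only in rows, so rows that do not move let the fingers close. It gives the time, the measured TCP pose, the force, the opening and the grip force at its end, in the units of the state.
- status.get_state(): the state, without advancing time (a new reading comes with each control period).
- optics.read_camera(name): name is "side" or "top" or "wrist"; returns a dict with "frame" (384x512x3 uint8, red, green, blue), "depth" (384x512 float32, m along the optical axis (not along the pixel's ray), 0 where there is no reading), "vfov" (degrees; the focal length in pixels is half the picture's height over the tangent of half this angle, whatever the lens; pixels are square), "cx", "cy" (the principal point, pixels), "origin" and "attitude" of the camera in the world. Camera axes: x right, y down, z forward; pixel columns grow to the right and rows downward; lengths in m; the calibration is good to about 2 mm. A picture is of the moment at which its call begins.
- hand_in(): hands the job in; it is judged then, once.
The state is a dict: "clock": time; "joint_pos": joint angles; "qvel": joint speeds; "tau": joint torques, N m; "tcp_pos": TCP position; "orientation": TCP orientation; "wrist_force": force on the tool from outside, world axes, zero at the start; "ft_torque": the same for the moment, N m; "finger_gap": finger opening in m; "grip_force": force on a finger pad.
Only numpy, scipy, OpenCV 4.12 (cv2) and the standard library are available. Lean on these libraries where they do the work, as an engineer would, in place of code of your own. Each camera call takes 0.05 s, during which the arm holds its last target. There are 200 camera calls.

## Task

Confirm the order's three picks: with a fingertip, lightly tap down the push key in front of the wide bottle first, then the one in front of the slim bottle, and last the one in front of the flat carton, so that each stays down. The measuring cup belongs to another order: leave its key up, and do not grasp, lift or shift any of the goods or the other things on the table.

Things in the scene. Friction and masses are not known exactly. Their poses are not given: they have to be found in the camera images.
- pod_wide: Fixed pick station that holds the wide bottle; 170x76 mm base, origin at the centre of its underside. Its own x axis runs from the key end (-x, towards the robot) to the goods bay (+x). Key housing 54x62 mm, top 52 mm above the table, centred 55 mm from the origin along -x; the goods bay, walls 22 mm high, is centred 35 mm along +x. All four stations are alike; only the goods in them differ.
- key_wide_top (a point): Centre of the top face of the push key of the wide bottle's station; key cap 34 mm (along the station's x) x 40 mm, standing 14 mm proud of the housing (top 66 mm above the table) when up. It moves down with the key.
- key_wide (a joint): How far the wide bottle's key is pushed down: 0 up, 0.012 m at the hard stop. It slides straight down against about 1.5 N of friction and stays where it is left (no spring). It counts as down beyond 0.005; 7 to 9 mm is a good light tap. More than 20 N from the robot on a station is too hard.
- wide_item: Loose, the wide bottle: squat closed round bottle, 52 mm across and 80 mm tall, upright, standing in its station's bay, origin at the centre of its underside, z up.
- pod_slim: Fixed pick station that holds the slim bottle; 170x76 mm base, origin at the centre of its underside. Its own x axis runs from the key end (-x, towards the robot) to the goods bay (+x). Key housing 54x62 mm, top 52 mm above the table, centred 55 mm from the origin along -x; the goods bay, walls 22 mm high, is centred 35 mm along +x. All four stations are alike; only the goods in them differ.
- key_slim_top (a point): Centre of the top face of the push key of the slim bottle's station; key cap 34 mm (along the station's x) x 40 mm, standing 14 mm proud of the housing (top 66 mm above the table) when up. It moves down with the key.
- key_slim (a joint): How far the slim bottle's key is pushed down: 0 up, 0.012 m at the hard stop. It slides straight down against about 1.5 N of friction and stays where it is left (no spring). It counts as down beyond 0.005; 7 to 9 mm is a good light tap. More than 20 N from the robot on a station is too hard.
- slim_item: Loose, the slim bottle: closed round bottle, 38 mm across and 75 mm tall, upright, standing in its station's bay, origin at the centre of its underside, z up.
- pod_carton: Fixed pick station that holds the flat carton; 170x76 mm base, origin at the centre of its underside. Its own x axis runs from the key end (-x, towards the robot) to the goods bay (+x). Key housing 54x62 mm, top 52 mm above the table, centred 55 mm from the origin along -x; the goods bay, walls 22 mm high, is centred 35 mm along +x. All four stations are alike; only the goods in them differ.
- key_carton_top (a point): Centre of the top face of the push key of the flat carton's station; key cap 34 mm (along the station's x) x 40 mm, standing 14 mm proud of the housing (top 66 mm above the table) when up. It moves down with the key.
- key_carton (a joint): How far the flat carton's key is pushed down: 0 up, 0.012 m at the hard stop. It slides straight down against about 1.5 N of friction and stays where it is left (no spring). It counts as down beyond 0.005; 7 to 9 mm is a good light tap. More than 20 N from the robot on a station is too hard.
- carton_item: Loose, the flat carton: small closed box lying flat, 85 mm long, 45 mm wide, 30 mm tall, standing in its station's bay, origin at the centre of its underside, z up.
- pod_cup: Fixed pick station that holds the measuring cup; 170x76 mm base, origin at the centre of its underside. Its own x axis runs from the key end (-x, towards the robot) to the goods bay (+x). Key housing 54x62 mm, top 52 mm above the table, centred 55 mm from the origin along -x; the goods bay, walls 22 mm high, is centred 35 mm along +x. All four stations are alike; only the goods in them differ.
- key_cup_top (a point): Centre of the top face of the push key of the measuring cup's station; key cap 34 mm (along the station's x) x 40 mm, standing 14 mm proud of the housing (top 66 mm above the table) when up. It moves down with the key.
- key_cup (a joint): How far the measuring cup's key is pushed down: 0 up, 0.012 m at the hard stop. It slides straight down against about 1.5 N of friction and stays where it is left (no spring). It counts as down beyond 0.005; 7 to 9 mm is a good light tap. More than 20 N from the robot on a station is too hard.
- cup_item: Loose, the measuring cup: small open cup, 44 mm across and 38 mm tall, upright, standing in its station's bay, origin at the centre of its underside, z up.
- stamp: Hand stamp standing upright in front of a station, 23x42x64 mm, a bystander; loose, origin at the centre of its underside.
- blister_loose: Blister strip of tablets lying flat in front of a station, 38x95x5 mm, a bystander; loose, origin at the centre of its underside.
- clip: Long clip lying in front of a station, 19x73x12 mm, a bystander; loose, origin at the centre of its underside.
Not all that is in view belongs to the job. Leave any red look-alike of the cup_item alone.

How it is judged:
By the outcome, as a careful person would: the job done as asked, in the order asked, and still so for the second after the job is handed in, with the robot touching nothing.
It also fails if it takes over 48 s, if anything falls off the work surface, if the arm or the gripper's body presses on something with over 40 N, if the wrist force passes 120 N, or if a joint passes its speed limit or range.

## Working session

There is one attempt and no reset: what is moved stays moved. The work goes in short steps, Python scripts to look and compute and a shell command to move; the robot and the scene stay as the last step left them, time stands still between calls to the robot, and variables do not carry over. Pictures are saved under pics/ and viewed, at most 10 in all, crops included, and the job is handed in when it is done.

```bash
mkdir -p pics; cat > h.py <<'E'
import numpy as np,cv2
from workcell import status,optics,env
from scipy.spatial.transform import Rotation as R
def cam(n):
    c=optics.read_camera(n); return c
def Rm(c):
    a=np.array(c["attitude"],float)
    return a if a.shape==(3,3) else R.from_quat(np.r_[a[1:],a[0]]).as_matrix()
def f(c): return c["frame"].shape[0]/2/np.tan(np.radians(c["vfov"])/2)
def plane(c,u,v,z):
    d=Rm(c)@np.array([(u-c["cx"])/f(c),(v-c["cy"])/f(c),1]); o=np.array(c["origin"]); return o+d*(z-o[2])/d[2]
def cloud(c):
    h,w=c["depth"].shape; v,u=np.mgrid[:h,:w]; d=c["depth"]
    p=np.stack([(u-c["cx"])/f(c)*d,(v-c["cy"])/f(c)*d,d],-1); return p@Rm(c).T+np.array(c["origin"])
E
python3 - <<'E'
from h import *
for n in("top","side"):
    c=cam(n); cv2.imwrite(f"pics/{n}0.png",c["frame"][:,:,::-1]); np.savez(f"{n}0.npz",**c); print(n,c["vfov"],c["cx"],c["cy"],c["origin"],c["attitude"])
print(env.tip_reach,status.get_state())
E
```

```text
top 52.380668265932634 254.40288598445048 196.00840722800973 [0.31972069 0.02267611 1.08818675] [-0.05091284  0.70619058 -0.70315206  0.06542113]
side 44.37632730263674 256.83107601214874 193.4211373725904 [ 0.11235964 -0.8751973   0.52007502] [-0.52103767  0.8296161  -0.16931451  0.10765438]
0.0726 {'clock': 0.1, 'joint_pos': array([1.07740148e+00, 3.13916499e-01, 4.50913728e-02, 1.30362697e+00,
       1.61205267e-05, 1.43120740e+00]), 'qvel': array([-0.00049284, -0.00141528,  0.00279649, -0.00046498, -0.00087069,
        0.00051658]), 'tau': array([ 1.62685024e-03, -4.81722343e+01,  2.99246246e+01,  1.27291388e-02,
       -1.36856056e-04,  6.24088941e-06]), 'tcp_pos': array([0.19905375, 0.53907579, 0.30310247]), 'orientation': array([-2.65326641e-04,  1.75981660e-01,  9.84393097e-01, -7.84258648e-04]), 'wrist_force': array([-0.36505905,  0.92468843,  0.59918547]), 'ft_torque': array([0.00418897, 0.01983366, 0.0407154 ]), 'grip_force': 0.0, 'finger_gap': 0.0854657987720761}
```

View pics/top0.png

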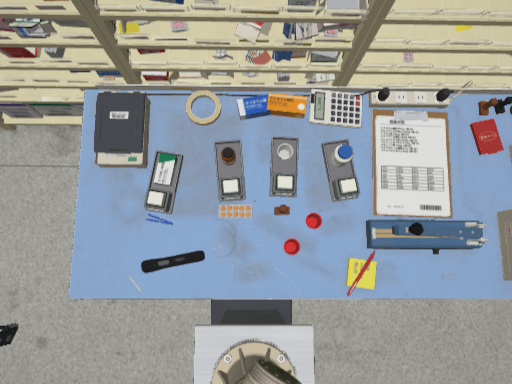

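View pics/side0.png

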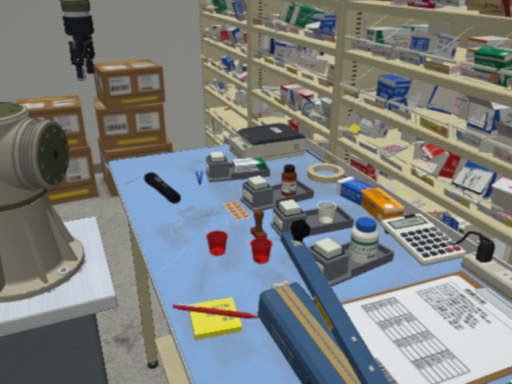

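The top view shows four stations, left to right: carton (163,180) with its key at about (157,199), brown slim bottle (229,157) with key (231,186), cup (285,152) with key (285,183), and white wide bottle with blue cap (344,152) with key (347,186). The look-alikes are the red cups at (291,246) and (314,220). The stamp is at (282,210), in front of the cup station.

```bash
python3 - <<'E'
from h import *
c=dict(np.load("top0.npz")); P=cloud(c); fr=c["frame"]
hsv=cv2.cvtColor(fr,cv2.COLOR_RGB2HSV)
for n,(u,v) in dict(carton=(157,199),slim=(231,186),cup=(285,183),wide=(347,186)).items():
    w=slice(v-20,v+21),slice(u-20,u+21)
    z=P[w][...,2]; m=((z>.060)&(z<.072)).astype(np.uint8)
    wm=((hsv[w][...,1]<60)&(hsv[w][...,2]>170)).astype(np.uint8)
    for lab,mm in(("depth",m),("white",wm)):
        k,l,s,cen=cv2.connectedComponentsWithStats(mm)
        if k<2: print(n,lab,"none");continue
        i=1+np.argmin(np.hypot(*(cen[1:]-20).T)+1000*(s[1:,4]<40))
        ys,xs=np.where(l==i); r=cv2.minAreaRect(np.c_[xs,ys].astype(np.float32))
        uc,vc=r[0][0]+u-20,r[0][1]+v-20
        q=[plane(c,a+u-20,b+v-20,.066)[:2] for a,b in cv2.boxPoints(r)]
        print(n,lab,(round(uc,1),round(vc,1)),"cen",np.round(plane(c,uc,vc,.066)[:2],4),"mean",np.round(plane(c,*(cen[i]+[u-20,v-20]),.066)[:2],4),"px",s[i,4],"zmed",np.round(np.median(z[l==i]),4),"sides mm",[int(1e3*np.linalg.norm(q[j]-q[j+1])) for j in(0,1)],"ang",round(r[2]))
im=cv2.resize(fr[130:260,130:370],(800,433),interpolation=cv2.INTER_CUBIC); cv2.imwrite("pics/crop.png",im[:,:,::-1])
for x,y in[(.5,0)]: print("table z",np.median(P[225:235,200:215,2]))
for nm,(u,v) in dict(slim=(228,153),cup=(284,148),wide=(344,152),stamp=(282,210)).items(): print(nm,P[v,u])
# heights over everything in travel area
E
```

```text
carton depth (155.1, 198.3) cen [0.4821 0.2638] mean [0.482  0.2637] px 193 zmed 0.0645 sides mm [33, 40] ang 9
carton white (154.8, 197.8) cen [0.4833 0.2648] mean [0.4831 0.2645] px 177 zmed 0.0645 sides mm [33, 37] ang 9
slim depth (230.3, 186.3) cen [0.5155 0.0661] mean [0.5157 0.066 ] px 188 zmed 0.065 sides mm [39, 34] ang 85
slim white (230.0, 186.0) cen [0.5163 0.0669] mean [0.5175 0.0665] px 172 zmed 0.0651 sides mm [37, 32] ang 90
cup depth (285.0, 182.0) cen [ 0.5282 -0.0799] mean [ 0.5279 -0.0794] px 186 zmed 0.0649 sides mm [37, 32] ang 90
cup white (284.5, 181.5) cen [ 0.5295 -0.0786] mean [ 0.5295 -0.0786] px 168 zmed 0.0651 sides mm [34, 30] ang 90
wide depth (348.1, 185.7) cen [ 0.5192 -0.2493] mean [ 0.5193 -0.2499] px 182 zmed 0.0652 sides mm [41, 33] ang 82
wide white (348.3, 185.0) cen [ 0.5211 -0.25  ] mean [ 0.5211 -0.2499] px 170 zmed 0.0652 sides mm [38, 32] ang 81
table z -0.0006515288299364652
slim [0.60287894 0.07274578 0.0806837 ]
cup [ 0.63519863 -0.0824734   0.02244274]
wide [ 0.60692037 -0.23650048  0.08539714]
stamp [ 0.4534467  -0.07177404  0.05983536]
```

View pics/crop.png

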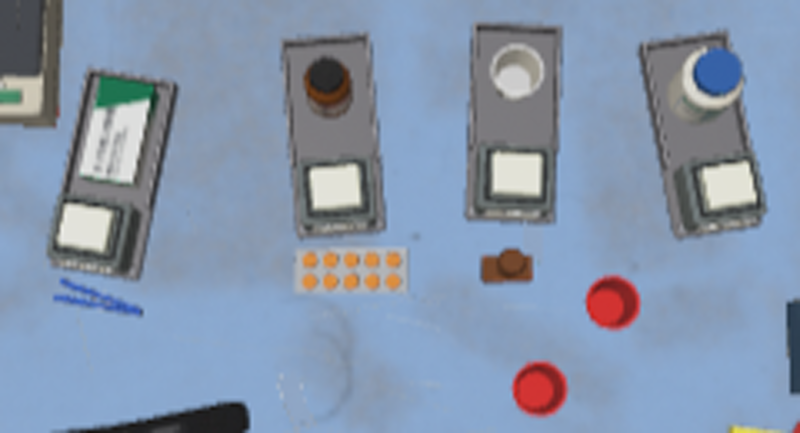

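Before the first reach, the candidate keys are wide (348,185), slim (230,186), carton (155,198) and cup (285,182). The crop confirms the goods in each station: white bottle with blue cap is wide, brown is slim, green/white box is carton, and the white open cup's key must not be touched. Each cap measures about 34x40 mm at z≈0.065, which matches the description. Next I shut the gripper, turn it square and move over the wide key.

```bash
python3 -m handwheel '{"deltas": [[-1,0,0,0,-1],[-1,0,0,0,-1],[-1,0,0,0,0],[-1,-0.4,-1,0,0],[-1,-0.4,-1,0,0],[-1,-0.4,-1,0,0],[-1,-0.4,-1,0,0],[-1,-0.4,-1,0,0],[-1,-0.4,-1,0,0],[-1,-0.4,-1,0,0],[-1,-0.4,-1,0,0],[-1,-0.4,-1,0,0],[-1,-0.4,-1,0,0],[-1,-0.4,-1,0,0],[-1,-0.4,-1,0,0],[-1,-0.4,-1,0,0],[-1,-0.4,-1,0,0],[-1,-0.4,-1,0,0],[-1,0,0,0,0],[-1,0,0,0,0]]}' 20
```

```text
clock: 2.6
tcp_pos: [0.4359, -0.0615, 0.3036]
orientation: [-0.001, 0.004, 1.0, 0.0]
wrist_force: [0.4, 0.6, -0.9]
finger_gap: 0.0002
grip_force: 0.0
```

```bash
python3 -m handwheel '{"deltas": [[-1,-0.42,-0.94,0,0],[-1,-0.42,-0.94,0,0],[-1,-0.42,-0.94,0,0],[-1,-0.42,-0.94,0,0],[-1,-0.42,-0.94,0,0],[-1,0,0,0.9,0],[-1,0,0,0.9,0],[-1,0,0,0.7,0],[-1,0,0,0,0],[-1,0,0,0,0]]}'
python3 - <<'E'
from h import *
c=cam("wrist"); cv2.imwrite("pics/w1.png",c["frame"][:,:,::-1]); P=cloud(c); z=P[...,2]; np.savez("w1.npz",**c)
m=((z>.060)&(z<.071)&(c["depth"]>0)).astype(np.uint8); k,l,s,cen=cv2.connectedComponentsWithStats(m)
for i in range(1,k):
    if s[i,4]>300: q=P[l==i]; r=cv2.minAreaRect(q[:,:2].astype(np.float32)); print(s[i,4],cen[i],r,np.median(q[:,2]))
# lowest finger points near the tcp
t=status.get_state()["tcp_pos"]; near=(np.hypot(P[...,0]-t[0],P[...,1]-t[1])<.05)&(z>.09)&(c["depth"]>0)
q=P[near]; print(t,len(q), np.percentile(q[:,2],[0.5,2,50]) if len(q) else "", q.min(0) if len(q) else "", q.max(0) if len(q) else "")
E
```

```text
clock: 3.85
tcp_pos: [0.5201, -0.2495, 0.2052]
orientation: [0.001, 0.002, 1.0, -0.0]
wrist_force: [-0.3, -0.0, 1.0]
finger_gap: -0.0001
grip_force: 0.0
604 [490.20695364 120.84271523] ((0.46106478571891785, -0.07664433866739273), (0.01943529210984707, 0.019535435363650322), 25.66602897644043) 0.06241177743379252
2091 [249.93782879 201.73601148] ((0.5225789546966553, -0.2517145872116089), (0.03384975716471672, 0.04008368402719498), 9.439846992492676) 0.06592691311295781
2179 [464.72923359 210.91372189] ((0.5311850309371948, -0.08115270733833313), (0.04080817475914955, 0.033870916813611984), 87.28035736083984) 0.06588525975043458
[ 0.52032964 -0.24986175  0.20560151] 35254 [0.1417211  0.15213918 0.20622261] [ 0.49978135 -0.29876694  0.13524386] [ 0.53312816 -0.20047374  0.23042476]
```

View pics/w1.png

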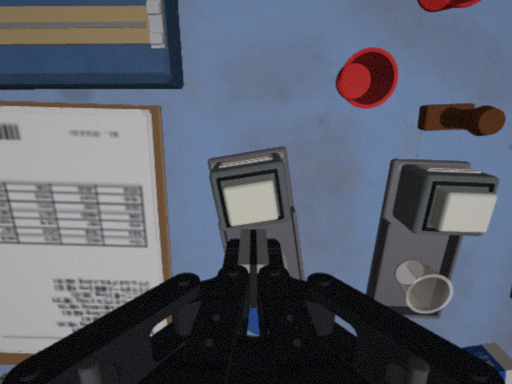

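The wrist view shows the wide key at (250,200). It measures 34x40 mm at z=0.066, and the shut fingertips sit just above its far edge in the picture. I'll nudge 1 mm and descend to just above the cap.

```bash
python3 -m handwheel '{"deltas": [[-1,-0.03,-0.03,0.6,0],[-1,0,0,0.6,0],[-1,0,0,0.4,0],[-1,0,0,0,0],[-1,0,0,0,0]]}'
python3 -m handwheel '{"deltas": [[-1,0,0,0.1,0],[-1,0,0,0,0],[-1,0,0,0,0]]}'
```

```text
clock: 4.53
tcp_pos: [0.5213, -0.2516, 0.141]
orientation: [0.001, 0.002, 1.0, -0.0]
wrist_force: [1.2, 0.5, -0.6]
finger_gap: 0.0001
grip_force: 0.0
clock: 4.9
tcp_pos: [0.5211, -0.2516, 0.1363]
orientation: [0.001, 0.002, 1.0, -0.0]
wrist_force: [0.8, -0.0, 1.4]
finger_gap: 0.0001
grip_force: 0.6
```

```bash
python3 -m handwheel '{"deltas": [[-1,0,0,0.05,0],[-1,0,0,0.05,0],[-1,0,0,0.04,0],[-1,0,0,0,0],[-1,0,0,0,0]]}'
```

```text
clock: 5.52
tcp_pos: [0.5203, -0.251, 0.1299]
orientation: [-0.001, 0.002, 1.0, 0.0]
wrist_force: [0.4, -0.5, 0.4]
finger_gap: -0.0002
grip_force: 0.0
```

```bash
python3 -m handwheel '{"deltas": [[-1,0,0,-0.2,0],[-1,0,0,-0.7,0],[-1,0,0,-1,0],[-1,0,0,0,0],[-1,0,0,0,0]]}'
cat > k.py <<'E'
from h import *
import sys
c=cam("wrist"); P=cloud(c); z=P[...,2]; t=status.get_state()["tcp_pos"]; print(t)
m=((z>.054)&(z<.071)&(c["depth"]>0)).astype(np.uint8); k,l,s,cen=cv2.connectedComponentsWithStats(m)
for i in range(1,k):
    if s[i,4]>300: q=P[l==i]; r=cv2.minAreaRect(q[:,:2].astype(np.float32)); print(s[i,4],cen[i].round(),np.round(r[0],4),np.round(r[1],3),"z",np.median(q[:,2]).round(4))
cv2.imwrite("pics/%s.png"%sys.argv[1],c["frame"][:,:,::-1])
E
python3 k.py w2
```

```text
clock: 6.15
tcp_pos: [0.5206, -0.2512, 0.2064]
orientation: [0.0, 0.002, 1.0, -0.0]
wrist_force: [-0.1, 0.4, -0.7]
finger_gap: 0.0001
grip_force: 0.0
[ 0.52022748 -0.2509979   0.20563741]
5764 [85. 24.] [ 0.3962 -0.3682] [0.117 0.029] z 0.0551
848 [487. 120.] [ 0.461  -0.0772] [0.021 0.021] z 0.0617
1878 [252. 198.] [ 0.5227 -0.2516] [0.034 0.04 ] z 0.0572
2521 [464. 208.] [ 0.5314 -0.0785] [0.046 0.044] z 0.0657
```

The wide key is down 8.7 mm and the cup key is still up at 0.066. Next is the slim key.

```bash
python3 -m handwheel '{"deltas": [[-1,0,0.9,0,0],[-1,0,1,0,0],[-1,0,1,0,0],[-1,0,1,0,0],[-1,0,1,0,0],[-1,0,1,0,0],[-1,0,1,0,0],[-1,0.04,1,0,0],[-1,0,0,0,0],[-1,0,0,0,0]]}'; python3 k.py w3
```

```text
clock: 7.45
tcp_pos: [0.5201, 0.0646, 0.2054]
orientation: [-0.001, 0.002, 1.0, -0.0]
wrist_force: [-0.4, 0.7, 0.7]
finger_gap: -0.0003
grip_force: 0.0
[0.52029583 0.06415533 0.20560165]
808 [ 64. 123.] [ 0.4608 -0.0748] [0.021 0.021] z 0.0619
1313 [498. 154.] [0.4913 0.2514] [0.048 0.023] z 0.0648
2220 [254. 197.] [0.5217 0.064 ] [0.039 0.044] z 0.0659
2457 [ 74. 212.] [ 0.5318 -0.0801] [0.052 0.038] z 0.0658
661 [505. 353.] [0.6697 0.3055] [0.005 0.071] z 0.0609
```

View pics/w3.png

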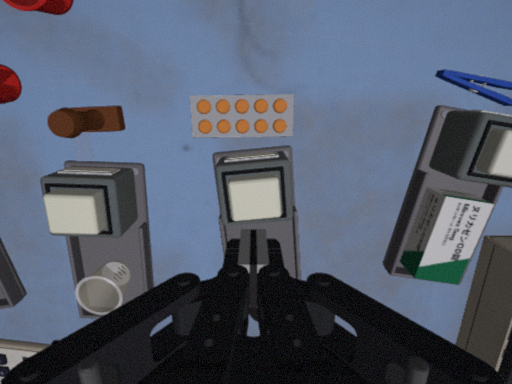

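The slim key is at (254,197), up, and the fingers are over it. Tapping.

```bash
python3 -m handwheel '{"deltas": [[-1,0,0,0.6,0],[-1,0,0,0.6,0],[-1,0,0,0.4,0],[-1,0,0,0,0],[-1,0,0,0.06,0],[-1,0,0,0.06,0],[-1,0,0,0.06,0],[-1,0,0,0.04,0],[-1,0,0,0,0],[-1,0,0,0,0]]}'
python3 -m handwheel '{"deltas": [[-1,0,0,-0.2,0],[-1,0,0,-0.7,0],[-1,0,0,-0.92,0],[-1,0,0,0,0],[-1,0,0,0,0]]}'; python3 k.py w4
```

```text
clock: 8.75
tcp_pos: [0.5207, 0.0648, 0.1336]
orientation: [0.0, 0.002, 1.0, 0.0]
wrist_force: [1.4, -1.2, 0.8]
finger_gap: 0.0
grip_force: 0.5
clock: 9.38
tcp_pos: [0.5203, 0.0648, 0.2062]
orientation: [-0.0, 0.002, 1.0, 0.0]
wrist_force: [0.6, -0.2, -0.8]
finger_gap: -0.0002
grip_force: 0.0
[0.51992878 0.06477254 0.20557935]
807 [ 64. 122.] [ 0.4604 -0.0745] [0.02  0.021] z 0.0619
1323 [497. 153.] [0.4841 0.2538] [0.022 0.034] z 0.065
2113 [254. 195.] [0.5214 0.0672] [0.039 0.042] z 0.0608
2420 [ 74. 211.] [ 0.5307 -0.0826] [0.049 0.038] z 0.0658
722 [504. 350.] [0.669  0.3055] [0.074 0.005] z 0.061
```

This key went down only 5.1 mm, which is marginal, so I'll push it about 3 mm deeper.

```bash
python3 -m handwheel '{"deltas": [[-1,0,0,0.6,0],[-1,0,0,0.6,0],[-1,0,0,0.4,0],[-1,0,0,0.1,0],[-1,0,0,0.07,0],[-1,0,0,0.06,0],[-1,0,0,0.07,0],[-1,0,0,0,0],[-1,0,0,0,0]]}'
python3 -m handwheel '{"deltas": [[-1,0,0,-0.2,0],[-1,0,0,-0.7,0],[-1,0,0,-1,0],[-1,0,0,0,0],[-1,0,0,0,0]]}'; python3 k.py w5
```

```text
clock: 10.55
tcp_pos: [0.5208, 0.0647, 0.1305]
orientation: [0.0, 0.002, 1.0, 0.0]
wrist_force: [0.3, 0.4, -0.1]
finger_gap: -0.0001
grip_force: 0.0
clock: 11.18
tcp_pos: [0.5206, 0.0647, 0.2065]
orientation: [0.0, 0.002, 1.0, 0.0]
wrist_force: [-0.2, 0.0, -0.3]
finger_gap: -0.0002
grip_force: 0.0
[0.52015448 0.06470132 0.20584234]
799 [ 64. 122.] [ 0.4609 -0.0743] [0.021 0.02 ] z 0.062
1368 [497. 153.] [0.4897 0.2498] [0.046 0.021] z 0.0649
1922 [254. 193.] [0.519  0.0656] [0.034 0.04 ] z 0.0577
2404 [ 74. 210.] [ 0.5326 -0.0821] [0.045 0.039] z 0.0658
744 [504. 349.] [0.6685 0.3055] [0.073 0.005] z 0.0613
```

The slim key is down about 8.2 mm. Next is the carton key.

```bash
python3 -m handwheel '{"deltas": [[-1,0.18,0.96,0,0],[-1,0.18,1,0,0],[-1,0.18,1,0,0],[-1,0.18,1,0,0],[-1,0.16,1,0,0],[-1,0,0,0,0],[-1,0,0,0,0]]}'; python3 k.py w6
```

```text
clock: 12.1
tcp_pos: [0.4857, 0.2629, 0.2052]
orientation: [-0.001, 0.002, 1.0, -0.001]
wrist_force: [-0.3, 0.0, 0.2]
finger_gap: 0.0003
grip_force: 0.0
[0.48598603 0.26253966 0.20548182]
2321 [255. 198.] [0.4875 0.2637] [0.049 0.039] z 0.0659
1680 [ 22. 235.] [0.5212 0.0644] [0.039 0.045] z 0.0577
963 [ 54. 318.] [0.602  0.0787] [0.038 0.026] z 0.0638
```

View pics/w6.png

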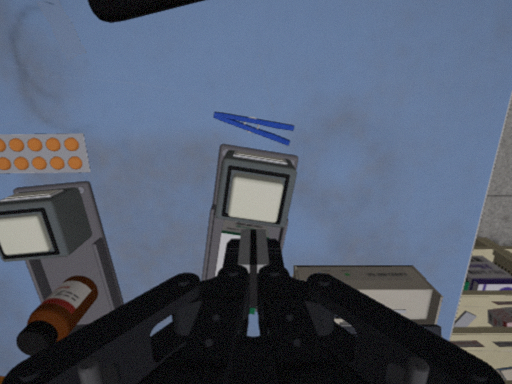

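The fingers are over the carton key at (255,198), and it is still up. Tapping with the same depth.

```bash
python3 -m handwheel '{"deltas": [[-1,0,0,0.6,0],[-1,0,0,0.6,0],[-1,0,0,0.4,0],[-1,0,0,0,0],[-1,0,0,0.07,0],[-1,0,0,0.06,0],[-1,0,0,0.06,0],[-1,0,0,0.05,0],[-1,0,0,0,0],[-1,0,0,0,0]]}'
python3 -m handwheel '{"deltas": [[-1,0,0,-0.2,0],[-1,0,0,-0.7,0],[-1,0,0,-1,0],[-1,0,0,0,0],[-1,0,0,0,0]]}'; python3 k.py w7
```

```text
clock: 13.4
tcp_pos: [0.4864, 0.2634, 0.1328]
orientation: [0.0, 0.002, 1.0, 0.0]
wrist_force: [0.9, 0.4, 1.4]
finger_gap: -0.0
grip_force: 0.5
clock: 14.02
tcp_pos: [0.4861, 0.2632, 0.2087]
orientation: [-0.0, 0.002, 1.0, 0.0]
wrist_force: [0.0, 1.2, 0.0]
finger_gap: 0.0
grip_force: 0.0
[0.48573948 0.26305009 0.20804281]
1988 [253. 194.] [0.4875 0.2638] [0.04  0.039] z 0.06
1759 [ 23. 233.] [0.5215 0.0641] [0.039 0.045] z 0.0577
302 [431. 317.] [0.5985 0.4297] [0.022 0.034] z 0.063
939 [ 56. 315.] [0.6039 0.0783] [0.037 0.028] z 0.0639
```

```bash
python3 -m handwheel '{"deltas": [[-1,0,0,0.6,0],[-1,0,0,0.6,0],[-1,0,0,0.4,0],[-1,0,0,0.15,0],[-1,0,0,0.08,0],[-1,0,0,0.06,0],[-1,0,0,0.06,0],[-1,0,0,0,0],[-1,0,0,0,0]]}'
python3 -m handwheel '{"deltas": [[-1,0,0,-0.2,0],[-1,0,0,-0.7,0],[-1,0,0,-1,0],[-1,0,0,-1,0],[-1,0,0,-1,0],[-1,0,0,0,0],[-1,0,0,0,0]]}'; python3 k.py w8
python3 - <<'E'
from h import *
c=cam("top"); P=cloud(c); o=dict(np.load("top0.npz")); Po=cloud(o)
for n,(u,v) in dict(carton=(155,198),slim=(230,186),cup=(285,182),wide=(348,185)).items():
    print(n,*[np.median(p[v-3:v+4,u-3:u+4,2]).round(4) for p in(Po,P)])
cv2.imwrite("pics/top1.png",c["frame"][:,:,::-1])
E
```

```text
clock: 15.2
tcp_pos: [0.4865, 0.2633, 0.131]
orientation: [0.0, 0.002, 1.0, 0.0]
wrist_force: [0.5, -0.4, 0.4]
finger_gap: 0.0
grip_force: 0.4
clock: 16.08
tcp_pos: [0.4861, 0.2632, 0.2867]
orientation: [0.0, 0.002, 1.0, 0.0]
wrist_force: [0.3, -0.2, -1.1]
finger_gap: -0.0002
grip_force: 0.0
[0.48578774 0.26307182 0.28591314]
1125 [253. 170.] [0.4856 0.2639] [0.04  0.034] z 0.0582
1076 [ 76. 201.] [0.5193 0.0638] [0.034 0.045] z 0.0577
1159 [368. 278.] [0.6188 0.3949] [0.051 0.096] z 0.0664
508 [ 99. 267.] [0.6036 0.0778] [0.037 0.029] z 0.0641
carton 0.0647 0.0574
slim 0.0652 0.057
cup 0.0647 0.0651
wide 0.0651 0.0568
```

View pics/top1.png

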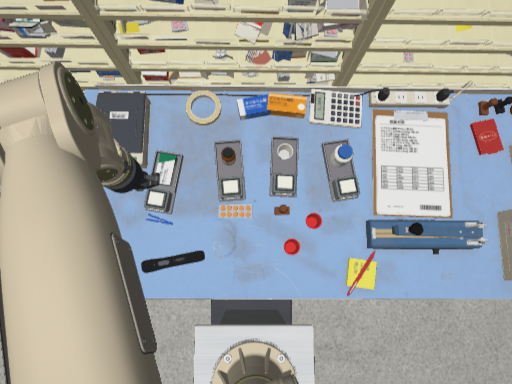

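The top view shows the arm clear of the stations and every item where it started. The three ordered keys are down about 8 mm and the cup key at (285,182) is up.

```bash
python3 -c "from workcell import hand_in; print(hand_in())"
```

```text
the job is handed in; nothing more can be done
None
```

I tapped the wide, slim and carton keys down in that order, each about 8 mm (the slim and carton keys took a second light tap); the cup key stayed up, nothing else moved, and the job was handed in at about 16 s.

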